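Stroke the cover leaves of a curved specimen tray shut

ROBOT

A 6-joint arm with a two-finger parallel gripper is mounted at the origin on a cart in front of the work surface, level with it; the furniture and walls round the work are solid. World frame = base frame: x ahead of the robot, y to its left, z up, the work surface at z = 0. Lengths are in mm, angles in degrees, forces in N, time in s.
With the tool pointing down it reaches from about 325 to 850 mm from the base axis. Payload 4.4 kg.
Tool frame: the origin (TCP) lies at the very end of the fingers, on their centre line; the grasp point (between the pads) lies 19 mm behind it (robot.grip_point_offset is the z of the grasp point in the tool frame, in mm); z points along the fingers, y is the line along which they close (so a half turn about z gives the same grasp; the last joint's range is limited). The gripper opens to 94 mm and grips with 3 to 60 N. Pads are 16 mm wide; open, the fingers measure 119 mm over their backs; the gripper's body (75 mm by 177 mm) begins 78 mm behind the grasp point.
Start: joints at [64.887, 11.837, 88.321, -0, 79.842, -8.623], TCP at [163.22, 551.35, 205.447] pointing down, gripper open.
Joint ranges: [-156.59, 156.59], [-49.26, 127.26], [12.9, 141.05], [-63.56, 243.56], [4.71, 150.69], [-161.64, 161.64]. Speed limits (degrees/s): [159.86, 159.86, 180, 180, 180, 180].

INTERFACE

Orientations are given as a 3x3 rotation matrix whose columns are the frame's x, y, z axes.
In Python, from cell import get_obs, viewer, ticket, robot gives the robot as it stands.
- The arm moves only by the tool step_arm, never from a script. Its argument "rows" is one flat list of numbers, 7 for each row, row after row: the shift along the tool's x, y, z in mm, then the turn, a rotation vector about the tool's x, y, z in degrees, then the closure, from -1 (fully open) to 1 (shut). In form: [x, y, z, wx, wy, wz, claw, x, y, z, wx, wy, wz, claw, ...]. A call has 1 to 10 rows; each row is the pose to reach, as a shift and turn from the pose commanded when the call began, along the tool's axes at that moment; what a row does not reach only later rows make up. A row lasts 1/8 s, in which the tool goes at most 62.5 mm and 10.7 degrees, less where a joint would pass 70% of its speed; a pose out of reach is approached as far as the arm can. A call with a gripper value outside its range is refused whole. The fingers move at their own pace and stop on an object; "squeeze" is the grip in N (left out, the last holds). Time passes only in rows, so rows that repeat a pose let the fingers close. It gives the time, the measured TCP pose, the force and the opening at its end, in the units of the state.
- get_obs(): the state, without advancing time (a new reading comes with each control period).
- viewer.read_camera(name): name is "scene" or "top"; returns the picture (400x640x3 uint8, red, green, blue); there is no depth.
- viewer.camera_model(name): a dict with "camera_matrix" (3x3 intrinsics, pixels), "rvec" (rotation vector, rad) and "tvec" (3), from world to camera coordinates, as OpenCV has them. Camera axes: x right, y down, z forward; pixel columns grow to the right and rows downward; lengths in mm; the calibration is good to about 2 mm. A picture is of the moment at which its call begins. camera_model takes no time and is no camera call.
- ticket.finish_job(): hands the job in, once; it reports no verdict.
The state is a dict: "t": time; "qpos": joint angles; "joint_vel": joint speeds; "effort": joint torques, N m; "ee_pos": TCP position; "tool_rot": TCP orientation; "wrist_force": force on the tool from outside, world axes, zero at the start; "torque": the same for the moment, N m; "finger_gap": finger opening in mm.
Only numpy, scipy, OpenCV 4.12 (cv2) and the standard library are available. Lean on these libraries where they do the work, as an engineer would, in place of code of your own. Each camera call takes 0.05 s, during which the arm holds its last target. There are 200 camera calls.

TASK

Close the seven hinged cover leaves of the curved specimen tray by tracing its row with the fingertips in one pass: begin at the end with the round knob and follow the curve to the plain end, gently pressing each leaf flat in its turn, without lifting the fingers well away from the row part-way. Only touch and press: do not grasp, lift or shift the tray, leave everything round it alone, and finish clear of it.

Things in the scene. Friction and masses are not known exactly. Their poses are not given: they have to be found in the camera images.
- tray: Curved aluminium specimen tray, loose, about 1.6 kg: nine blocks in an arc, 48 mm wide across the row (foot 60 mm), about 245 mm end to end, deck 30 mm above the bench. Origin on the bench under it, z up; hollow side to its -x. The row's middle line is an arc of radius 160 mm about tray point (-0.140, 0). Leaf 1 is at the -y end, next to the knob; the other end is plain with two small screws.
- knob_top (a point): Centre of the top of the black round knob (22 mm diameter, 14 mm above the deck) that marks the starting end; on the row's arc, 31 mm before the centre of leaf 1.
- leaf1 (a joint): Opening of steel cover leaf 1 of 7, counted from the knob, rad: 0 = flat on its stop, starts 0.3 to 0.5, at most 0.8. Hinged at its edge nearer the knob, so its far edge stands up and a stroke going away from the knob folds it down. Hinge axis 2 mm above the deck; light friction (0.012 N m), no spring: it stays where left.
- leaf2 (a joint): Opening of steel cover leaf 2 of 7, counted from the knob, rad: 0 = flat on its stop, starts 0.3 to 0.5, at most 0.8. Hinged at its edge nearer the knob, so its far edge stands up and a stroke going away from the knob folds it down. Hinge axis 2 mm above the deck; light friction (0.012 N m), no spring: it stays where left.
- leaf3 (a joint): Opening of steel cover leaf 3 of 7, counted from the knob, rad: 0 = flat on its stop, starts 0.3 to 0.5, at most 0.8. Hinged at its edge nearer the knob, so its far edge stands up and a stroke going away from the knob folds it down. Hinge axis 2 mm above the deck; light friction (0.012 N m), no spring: it stays where left.
- leaf4 (a joint): Opening of steel cover leaf 4 of 7, counted from the knob, rad: 0 = flat on its stop, starts 0.3 to 0.5, at most 0.8. Hinged at its edge nearer the knob, so its far edge stands up and a stroke going away from the knob folds it down. Hinge axis 2 mm above the deck; light friction (0.012 N m), no spring: it stays where left.
- leaf5 (a joint): Opening of steel cover leaf 5 of 7, counted from the knob, rad: 0 = flat on its stop, starts 0.3 to 0.5, at most 0.8. Hinged at its edge nearer the knob, so its far edge stands up and a stroke going away from the knob folds it down. Hinge axis 2 mm above the deck; light friction (0.012 N m), no spring: it stays where left.
- leaf6 (a joint): Opening of steel cover leaf 6 of 7, counted from the knob, rad: 0 = flat on its stop, starts 0.3 to 0.5, at most 0.8. Hinged at its edge nearer the knob, so its far edge stands up and a stroke going away from the knob folds it down. Hinge axis 2 mm above the deck; light friction (0.012 N m), no spring: it stays where left.
- leaf7 (a joint): Opening of steel cover leaf 7 of 7, counted from the knob, rad: 0 = flat on its stop, starts 0.3 to 0.5, at most 0.8. Hinged at its edge nearer the knob, so its far edge stands up and a stroke going away from the knob folds it down. Hinge axis 2 mm above the deck; light friction (0.012 N m), no spring: it stays where left.
- leaf1_flat (a point): Point fixed to the tray: centre of leaf 1's upper face when that leaf lies flat (33 mm above the bench). The leaf is 24 mm along the row, 36 mm across, 2 mm thick, its hinge 12 mm before this point. Neighbouring leaves: 0.175 rad (28 mm) along the arc; leaf 4 is on the tray's x axis.
- leaf2_flat (a point): Point fixed to the tray: centre of leaf 2's upper face when that leaf lies flat (33 mm above the bench). The leaf is 24 mm along the row, 36 mm across, 2 mm thick, its hinge 12 mm before this point. Neighbouring leaves: 0.175 rad (28 mm) along the arc; leaf 4 is on the tray's x axis.
- leaf3_flat (a point): Point fixed to the tray: centre of leaf 3's upper face when that leaf lies flat (33 mm above the bench). The leaf is 24 mm along the row, 36 mm across, 2 mm thick, its hinge 12 mm before this point. Neighbouring leaves: 0.175 rad (28 mm) along the arc; leaf 4 is on the tray's x axis.
- leaf4_flat (a point): Point fixed to the tray: centre of leaf 4's upper face when that leaf lies flat (33 mm above the bench). The leaf is 24 mm along the row, 36 mm across, 2 mm thick, its hinge 12 mm before this point. Neighbouring leaves: 0.175 rad (28 mm) along the arc; leaf 4 is on the tray's x axis.
- leaf5_flat (a point): Point fixed to the tray: centre of leaf 5's upper face when that leaf lies flat (33 mm above the bench). The leaf is 24 mm along the row, 36 mm across, 2 mm thick, its hinge 12 mm before this point. Neighbouring leaves: 0.175 rad (28 mm) along the arc; leaf 4 is on the tray's x axis.
- leaf6_flat (a point): Point fixed to the tray: centre of leaf 6's upper face when that leaf lies flat (33 mm above the bench). The leaf is 24 mm along the row, 36 mm across, 2 mm thick, its hinge 12 mm before this point. Neighbouring leaves: 0.175 rad (28 mm) along the arc; leaf 4 is on the tray's x axis.
- leaf7_flat (a point): Point fixed to the tray: centre of leaf 7's upper face when that leaf lies flat (33 mm above the bench). The leaf is 24 mm along the row, 36 mm across, 2 mm thick, its hinge 12 mm before this point. Neighbouring leaves: 0.175 rad (28 mm) along the arc; leaf 4 is on the tray's x axis.
- core_sample: Bystander: plain grey upright cylinder, 38 mm diameter, 52 mm tall; stands on the concave side of the tray. Origin: centre of its underside. Must be left alone.
- core_sample_b: Bystander: grey upright cylinder, 38 mm diameter, 32 mm tall; stands behind the convex side of the tray. Origin: centre of its underside. Must be left alone.
- nut_m20: Bystander: steel hexagon nut lying flat, 34x30x16 mm; behind the convex side of the tray. Origin: centre of its underside. Must be left alone.
- brass_fitting: Bystander: brass hexagon fitting with thread, standing, 27x24x44 mm; off the knob end of the tray. Origin: centre of its underside. Must be left alone.
- steel_slug: Bystander: upright steel cylinder with a centre hole, 40 mm diameter, 47 mm tall; off the far end of the tray. Origin: centre of its underside. Must be left alone.
- vial_a: Bystander: small glass vial with a black cap, standing, 25 mm diameter, 57 mm tall; behind the far end of the tray. Origin: centre of its underside. Must be left alone.

How it is judged:
By the outcome, as a careful person would: the job done as asked, in the order asked, and still so for the second after the job is handed in, with the robot touching nothing.
It also fails if it takes over 48 s, if anything falls off the work surface, if the arm or the gripper's body presses on something with over 40 N, if the wrist force passes 120 N, or if a joint passes its speed limit or range.

## Working session

There is one attempt and no reset: what is moved stays moved. The work goes in short steps, Python scripts to look and compute and a tool call to move; the robot and the scene stay as the last step left them, time stands still between calls to the robot, and variables do not carry over. Pictures are saved under pics/ and viewed, on a budget of 10 in all, crops included, one or two more only if the job needs it, and the job is handed in when it is done.

Besides the shell and the picture viewer there is one more tool, called after "Emit:" as name(argument=value, ...), one argument or row to a line, values as JSON. step_arm: Moves the arm, as the interface text tells. Its arguments: {"type":"object","properties":{"rows":{"type":"array"},"squeeze":{"type":"number"}},"required":["rows"]}

```bash
mkdir -p pics; ls
python3 - <<'E'
from cell import get_obs, viewer, ticket, robot
import cv2,numpy as np
for n in("scene","top"):
    im=viewer.read_camera(n); cv2.imwrite(f"pics/{n}0.png",im[:,:,::-1])
    m=viewer.camera_model(n); R=cv2.Rodrigues(np.array(m["rvec"],float))[0]
    print(n,np.round(m["camera_matrix"],1).tolist(),(-R.T@np.ravel(m["tvec"])).round(1),R.round(3).tolist())
o=get_obs();print(o["t"],o["ee_pos"],np.round(o["tool_rot"],3).tolist(),o["finger_gap"],o["wrist_force"])
E
```

```text
pics
scene [[492.8, 0.0, 318.2], [0.0, 492.8, 203.5], [0.0, 0.0, 1.0]] [168.7 822.5 612.3] [[-0.885, -0.465, -0.011], [-0.267, 0.528, -0.806], [0.381, -0.71, -0.592]]
top [[364.5, 0.0, 325.0], [0.0, 364.5, 201.5], [0.0, 0.0, 1.0]] [415.1 155.8 907.8] [[0.01, -1.0, 0.011], [-0.993, -0.011, -0.119], [0.119, -0.01, -0.993]]
0.1 [162.91127234 550.69287557 204.41583455] [[-0.959, 0.284, -0.001], [0.284, 0.959, -0.002], [0.0, -0.002, -1.0]] 93.99303586241707 [0.79062577 0.39150307 0.58009467]
```

View pics/scene0.png

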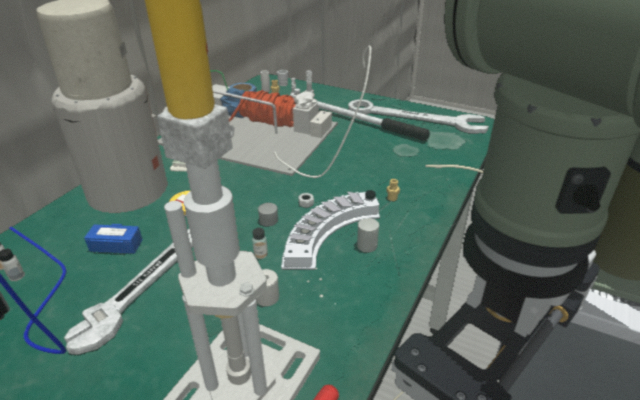

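View pics/top0.png

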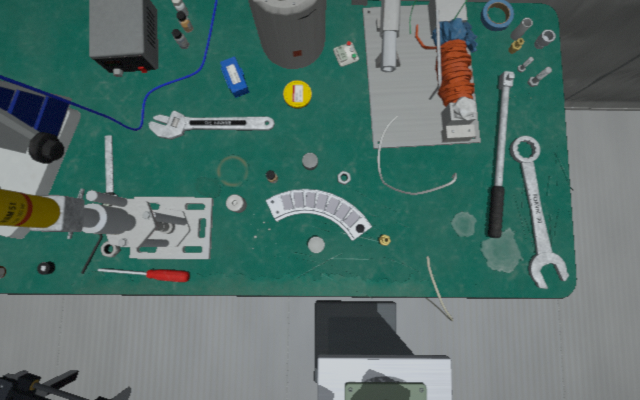

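The scene view shows the tray from its knob at about (370,195) to the plain end at (298,262). In the top view the knob is at (361,228) and the plain end at (273,205). Next I enlarge both to find the details.

Run:
```python
import cv2,numpy as np
s=cv2.imread("pics/scene0.png")[175:285,270:420];t=cv2.imread("pics/top0.png")[170:260,255:405]
f=lambda a,x0,y0:cv2.resize(a,None,fx=5.3,fy=2.72 if 0 else 5.3,interpolation=cv2.INTER_CUBIC)
cv2.imwrite("pics/s1.png",f(s,0,0));cv2.imwrite("pics/t1.png",f(t,0,0))
for n,a,o in(("s",s,(270,175)),("t",t,(255,170))):
    g=a.max(2)
    c,_=cv2.findContours((g<45).astype(np.uint8),0,2)
    for k in c:
        if cv2.contourArea(k)>8:
            m=cv2.moments(k);print(n,"dark",cv2.contourArea(k),m["m10"]/m["m00"]+o[0],m["m01"]/m["m00"]+o[1],cv2.boundingRect(k))
    sat=a.max(2).astype(int)-a.min(2)
    c,_=cv2.findContours(((g>110)&(sat<40)).astype(np.uint8),0,2)
    for k in c:
        if cv2.contourArea(k)>60:
            r=cv2.minAreaRect(k);print(n,"bright",cv2.contourArea(k),np.round(cv2.boxPoints(r)+o,1).tolist(),np.array(cv2.boundingRect(k))+[*o,0,0])
```

```text
s bright 100.5 [[270.0, 269.0], [278.0, 269.0], [278.0, 284.0], [270.0, 284.0]] [270 269   9  16]
s bright 60.5 [[270.0, 202.0], [277.0, 202.0], [277.0, 214.0], [270.0, 214.0]] [270 202   8  13]
s bright 179.0 [[298.0, 192.0], [314.0, 192.0], [314.0, 206.0], [298.0, 206.0]] [298 192  17  15]
s bright 3958.5 [[262.9, 224.7], [370.4, 181.3], [393.3, 237.8], [285.7, 281.2]] [280 191 101  79]
t bright 205.0 [[308.0, 237.0], [324.0, 237.0], [324.0, 253.0], [308.0, 253.0]] [308 237  17  17]
t bright 2572.0 [[260.7, 217.1], [270.8, 177.2], [376.8, 204.1], [366.7, 244.0]] [265 188 107  53]
t bright 119.0 [[338.0, 171.0], [350.0, 171.0], [350.0, 183.0], [338.0, 183.0]] [338 171  13  13]
```

View pics/s1.png

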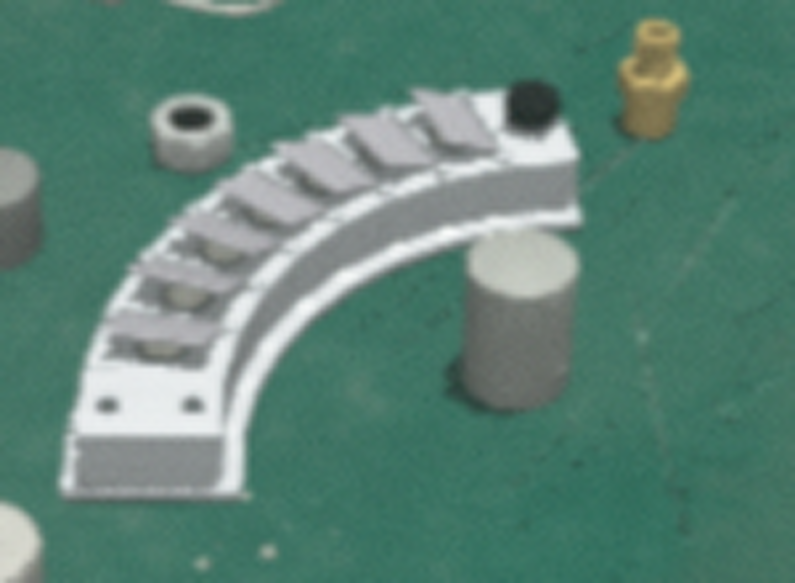

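View pics/t1.png

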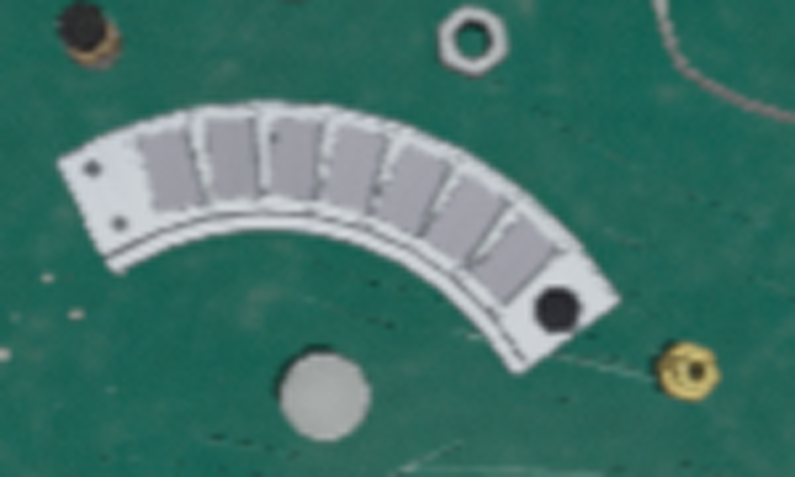

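The scene crop shows the knob top at about (532,97), the screws at (107,405) and (192,404), and the plain-end deck corners at (77,436) and (222,436). In the top crop the knob is at (558,308), the screws at (92,168) and (119,224), and the deck corner by the inner edge at (108,258). All seven leaves stand open.

```bash
cat > h.py <<'E'
import cv2,numpy as np
from cell import viewer,get_obs
O={"scene":(270,175),"top":(255,170)}
def cam(n):
    m=viewer.camera_model(n);K=np.array(m["camera_matrix"]);R=cv2.Rodrigues(np.array(m["rvec"],float))[0];return K,R,np.ravel(m["tvec"])
def px(n,c): return (np.array(c,float)+.5)/5.3-.5+O[n]
def P(n): K,R,t=cam(n);return K@np.c_[R,t]
def tri(a,b):
    X=cv2.triangulatePoints(P("scene"),P("top"),px("scene",a),px("top",b)).ravel();return X[:3]/X[3]
def plane(n,c,z):
    K,R,t=cam(n);C=-R.T@t;d=R.T@np.linalg.inv(K)@np.r_[px(n,c),1];return C+d*(z-C[2])/d[2]
E
python3 - <<'E'
from h import *
pts={"knob":((532,97),(558,308),44),"s1":((107,405),(92,168),30),"s2":((192,404),(119,224),30)}
W={}
for k,(a,b,z) in pts.items():
    pa,pb=plane("scene",a,z),plane("top",b,z);W[k]=(pa+pb)/2
    print(k,tri(a,b).round(1),pa.round(1),pb.round(1))
k=W["knob"][:2];s=(W["s1"]+W["s2"])[:2]/2
c=s-k;print("chord",np.linalg.norm(c),"expect 210.7 if sym; screws span",np.linalg.norm(W["s1"]-W["s2"]))
# screws line is radial: centre from chord + r=160
h=np.sqrt(160**2-(c@c)/4);u=c/np.linalg.norm(c);n=np.array([-u[1],u[0]]);cen=(k+s)/2+n*h*1
if cen[0]>k[0]: pass
print("centre cand",(k+s)/2+n*h,(k+s)/2-n*h)
e=W["s1"]-W["s2"];print("radial dir from screws",e)
E
```

```text
knob [457.6  64.5  46.4] [459.1  61.4  44. ] [457.3  64.1  44. ]
s1 [519.8 275.4  34.2] [522.7 271.5  30. ] [519.6 275.7  30. ]
s2 [494.6 262.6  34.6] [497.7 258.2  30. ] [494.1 262.7  30. ]
chord 210.40034899053953 expect 210.7 if sym; screws span 28.497701750809888
centre cand [366.30543354 193.73736033] [600.40834677 136.05270761]
radial dir from screws [25.28351304 13.14773644  0.        ]
```

```bash
cat >> h.py <<'E'
from scipy.spatial.transform import Rotation as Ro
CEN=np.array([366.3,193.7]); YAW=-13.84; L=lambda k,mm=0:YAW+np.degrees((k-4)*.175+mm/160)
def goal(th,z,r=160):
    a=np.radians(th);y=np.array([np.cos(a),np.sin(a),0]);Z=np.array([0,0,-1.]);
    return np.r_[CEN+r*y[:2],z],np.c_[np.cross(y,Z),y,Z]
def rows(gs,p=None,R=None):
    o=get_obs();p=np.array(o["ee_pos"]) if p is None else p;R=np.array(o["tool_rot"]) if R is None else R
    for g,G in gs: print((R.T@(g-p)).round(1).tolist(),Ro.from_matrix(R.T@G).as_rotvec(degrees=True).round(1).tolist())
E
python3 - <<'E'
from h import *
print(goal(L(1,-6),100)[0],[goal(L(k),33)[0].round(0).tolist() for k in range(1,8)])
rows([goal(L(1,-6),100)])
E
```

```text
[477.30690261  78.47210593 100.        ] [[482.0, 83.0, 33.0], [499.0, 104.0, 33.0], [513.0, 129.0, 33.0], [522.0, 155.0, 33.0], [526.0, 183.0, 33.0], [525.0, 211.0, 33.0], [520.0, 238.0, 33.0]]
[-435.5, -363.4, 105.0] [-0.1, 0.1, 119.6]
```

Emit:
step_arm(
  rows=[-60, -50, 15, 0, 0, 10, 1, -115, -95, 30, 0, 0, 20, 1, -170, -140, 45, 0, 0, 30, 1, -225, -185, 60, 0, 0, 40, 1, -280, -232, 75, 0, 0, 50, 1, -335, -278, 85, 0, 0, 60, 1, -385, -320, 95, 0, 0, 70, 1, -420, -350, 105, 0, 0, 80, 1, -435.5, -363.4, 105, 0, 0, 90, 1, -435.5, -363.4, 105, 0, 0, 100, 1],
  squeeze=5,
)

```text
t: 1.35
ee_pos: [478.9, 76.0, 99.7]
tool_rot: [[0.455, 0.89, -0.001], [0.89, -0.455, -0.001], [-0.001, -0.0, -1.0]]
wrist_force: [-0.1, 0.0, 0.3]
finger_gap: 0.3
```

Run:
```python
from h import *
rows([goal(L(1,-6),100),goal(L(1,-6),55)])
```

```text
[1.5, -2.5, -0.3] [-0.0, 0.0, 19.0]
[1.5, -2.5, 44.7] [-0.0, 0.0, 19.0]
```

Emit:
step_arm(
  rows=[0, 0, 10, 0, 0, 10, 1, 0, 0, 25, 0, 0, 19.6, 1, 0, 0, 40, 0, 0, 19.6, 1, 0, 0, 45, 0, 0, 19.6, 1, 0, 0, 45, 0, 0, 19.6, 1, 0, 0, 45, 0, 0, 19.6, 1],
)

```text
t: 2.1
ee_pos: [478.2, 79.4, 55.9]
tool_rot: [[0.72, 0.694, 0.001], [0.694, -0.72, -0.0], [0.001, 0.001, -1.0]]
wrist_force: [0.0, -0.1, -0.0]
finger_gap: 0.6
```

Run:
```python
from h import *
rows([goal(L(1,-6),55)])
s=viewer.read_camera("scene")[175:285,270:420];t=viewer.read_camera("top")[170:260,255:405]
f=lambda a:cv2.resize(a,None,fx=5.3,fy=5.3,interpolation=cv2.INTER_CUBIC)[:,:,::-1]
a=np.vstack([cv2.resize(f(s),(400,293)),cv2.resize(f(t),(400,240))])
cv2.imwrite("pics/c2.png",cv2.resize(a,None,fx=1.1,fy=1.1))
```

```text
[-1.2, 0.1, 0.9] [0.0, -0.0, 0.0]
```

View pics/c2.png

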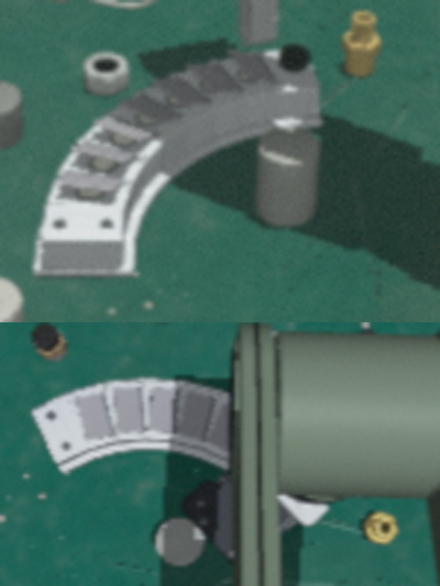

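The picture shows the closed fingertip just over leaf 1, its bottom at about (259,40) in the upper half, with the knob top beside it at (294,52). The top view is blocked by the arm. I check this against a projection.

Run:
```python
from h import *
for X in([478.2,79.4,55.9],[458.2,62.7,44]):
    q=P("scene")@np.r_[X,1];q=q[:2]/q[2];print(((q-O["scene"]+.5)*2.933).round(1))
g=[goal(L(1,-6),55),goal(L(1,-6),33),goal(L(1,0),33)]
rows(g,*g[0])
```

```text
[259.   45.9]
[295.2  55.3]
[0.0, 0.0, 0.0] [0.0, 0.0, 0.0]
[0.0, 0.0, 22.0] [0.0, 0.0, 0.0]
[6.0, -0.1, 22.0] [0.0, 0.0, -2.1]
```

Emit:
step_arm(
  rows=[0, 0, 6, 0, 0, 0, 1, 0, 0, 12, 0, 0, 0, 1, 0, 0, 16, 0, 0, 0, 1, 0, 0, 19, 0, 0, 0, 1, 0, 0, 20, 0, 0, 0, 1, 0, 0, 21, 0, 0, 0, 1, 0, 0, 21, 0, 0, 0, 1],
)

```text
t: 3.08
ee_pos: [477.7, 79.3, 34.5]
tool_rot: [[0.72, 0.694, 0.0], [0.694, -0.72, -0.0], [-0.0, 0.0, -1.0]]
wrist_force: [0.8, -0.3, 0.5]
finger_gap: 0.9
```

Emit:
step_arm(
  rows=[0, 0, 0.5, 0, 0, 0, 1, 0, 0, 0.5, 0, 0, 0, 1],
)

```text
t: 3.32
ee_pos: [477.7, 79.3, 34.0]
tool_rot: [[0.72, 0.694, 0.0], [0.694, -0.72, -0.0], [0.0, 0.0, -1.0]]
wrist_force: [0.0, 0.3, 0.6]
finger_gap: 0.3
```

Emit:
step_arm(
  rows=[0, 0, 0.5, 0, 0, 0, 1, 0, 0, 0.5, 0, 0, 0, 1],
)

```text
t: 3.58
ee_pos: [477.8, 79.3, 33.5]
tool_rot: [[0.72, 0.694, 0.0], [0.694, -0.72, 0.0], [0.0, 0.0, -1.0]]
wrist_force: [0.2, 1.2, 1.1]
finger_gap: 0.6
```

Emit:
step_arm(
  rows=[0, 0, 0.5, 0, 0, 0, 1, 0, 0, 0.5, 0, 0, 0, 1],
)

```text
t: 3.82
ee_pos: [477.8, 79.3, 33.3]
tool_rot: [[0.72, 0.694, 0.0], [0.694, -0.72, 0.0], [0.0, 0.0, -1.0]]
wrist_force: [-1.0, 0.2, 3.8]
finger_gap: 0.6
```

Emit:
step_arm(
  rows=[0, 0, 0.4, 0, 0, 0, 1, 0, 0, 0.4, 0, 0, 0, 1],
)

```text
t: 4.08
ee_pos: [477.8, 79.3, 33.2]
tool_rot: [[0.72, 0.694, 0.0], [0.694, -0.72, 0.0], [0.0, 0.0, -1.0]]
wrist_force: [-1.7, 0.2, 7.3]
finger_gap: 0.1
```

Emit:
step_arm(
  rows=[2.8, 0, -0.2, 0, 0, -1, 1, 5.6, -0.1, -0.2, 0, 0, -2, 1, 8.4, -0.2, -0.2, 0, 0, -3, 1, 11.2, -0.4, -0.2, 0, 0, -4, 1, 14, -0.6, -0.2, 0, 0, -5, 1, 16.8, -0.9, -0.2, 0, 0, -6, 1],
)

```text
t: 4.82
ee_pos: [487.0, 88.6, 33.1]
tool_rot: [[0.642, 0.767, -0.006], [0.767, -0.642, -0.006], [-0.008, -0.0, -1.0]]
wrist_force: [-7.9, -11.2, 13.5]
finger_gap: 0.4
```

Emit:
step_arm(
  rows=[-2, 0, -2, 0, 0, 0, 1, -2, 0, -4, 0, 0, 0, 1, -2, 0, -4, 0, 0, 0, 1],
)

```text
t: 5.2
ee_pos: [487.9, 90.2, 36.7]
tool_rot: [[0.644, 0.765, 0.0], [0.765, -0.644, 0.0], [0.0, 0.0, -1.0]]
wrist_force: [-1.0, 0.1, -1.0]
finger_gap: 0.6
```

```bash
cat >> h.py <<'E'
def shift(save=None):
    for n,(r0,r1,c0,c1) in(("scene",(236,274,276,322)),("top",(190,226,262,292))):
        a=cv2.imread(f"pics/{n}0.png")[r0:r1,c0:c1];im=viewer.read_camera(n);b=im[r0:r1,c0:c1,::-1]
        g=lambda q:cv2.cvtColor(np.ascontiguousarray(q),cv2.COLOR_BGR2GRAY).astype(np.float32)
        W=np.eye(2,3,dtype=np.float32)
        try: _,W=cv2.findTransformECC(g(a),g(b),W,cv2.MOTION_TRANSLATION)
        except Exception as e: print(e)
        print(n,W[:,2].round(2))
        if save and n=="scene": cv2.imwrite(save,cv2.resize(im[175:285,270:420,::-1],None,fx=5.3,fy=5.3,interpolation=cv2.INTER_CUBIC))
E
python3 - <<'E'
from h import *
shift("pics/c3.png")
E
```

```text
scene [ 0.03 -0.01]
top [0.01 0.  ]
```

View pics/c3.png

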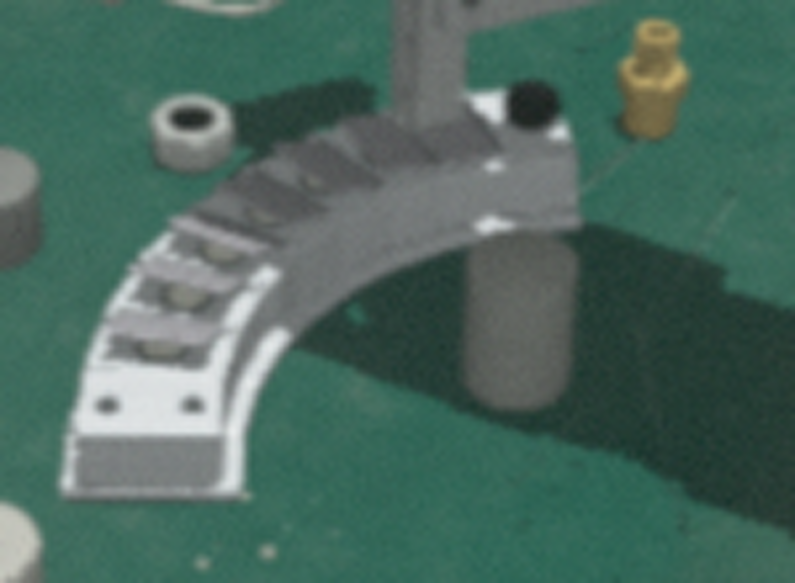

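Tray has not shifted (<0.05 px) and leaf 1 lies flat. The push was high because a low stroke meets the next leaf right at its hinge, so I follow the row with a ~4 mm rise between leaves.

Emit:
step_arm(
  rows=[4, 0, 0, 0, 0, -1.4, 1, 8, -0.2, 0, 0, 0, -2.9, 1, 12, -0.5, 0.5, 0, 0, -4.3, 1, 15.5, -0.7, 1.6, 0, 0, -5.6, 1, 19, -1.1, 2.9, 0, 0, -6.8, 1, 21.4, -1.4, 3.8, 0, 0, -7.7, 1, 23, -1.6, 4.0, 0, 0, -8.2, 1, 24.1, -1.8, 4.0, 0, 0, -8.7, 1, 24.1, -1.8, 4.0, 0, 0, -8.7, 1],
)

```text
t: 6.42
ee_pos: [501.9, 109.0, 33.2]
tool_rot: [[0.52, 0.854, -0.0], [0.854, -0.52, -0.001], [-0.002, 0.0, -1.0]]
wrist_force: [-3.4, -3.2, 5.9]
finger_gap: 0.7
```

Run:
```python
from h import *
rows([goal(L(2,5),32.3)]);shift()
```

```text
[-0.3, 0.1, 0.9] [0.0, 0.1, 0.8]
scene [-0.06  0.1 ]
top [-0.  0.]
```

Emit:
step_arm(
  rows=[2.5, 0, -3, 0, 0, -0.9, 1, 5, -0.1, -4.1, 0, 0, -1.8, 1, 9, -0.3, -4.1, 0, 0, -3.2, 1, 13, -0.5, -4.1, 0, 0, -4.6, 1, 16.5, -0.8, -3.6, 0, 0, -5.9, 1, 19.9, -1.2, -2.5, 0, 0, -7.1, 1, 22.9, -1.7, -1.2, 0, 0, -8.2, 1, 25.4, -2, -0.3, 0, 0, -9, 1, 27.2, -2.3, 0, 0, 0, -9.5, 1, 28.2, -2.4, 0, 0, 0, -9.5, 1],
)

```text
t: 7.78
ee_pos: [514.7, 134.3, 33.2]
tool_rot: [[0.372, 0.928, -0.0], [0.928, -0.372, -0.002], [-0.002, 0.0, -1.0]]
wrist_force: [-1.2, -3.3, 5.5]
finger_gap: 0.6
```

Run:
```python
from h import *
print(get_obs()["wrist_force"].round(1));rows([goal(L(3,5),32.3)]);shift()
```

```text
[-1.2 -3.3  5.5]
[-0.7, 0.1, 0.9] [0.0, 0.1, 0.2]
scene [-0.13  0.12]
top [-0.01  0.01]
```

Emit:
step_arm(
  rows=[2.5, 0, -3, 0, 0, -0.9, 1, 5, -0.1, -4.1, 0, 0, -1.8, 1, 9, -0.3, -4.1, 0, 0, -3.2, 1, 13, -0.5, -4.1, 0, 0, -4.6, 1, 16.5, -0.8, -3.6, 0, 0, -5.9, 1, 19.9, -1.2, -2.5, 0, 0, -7.1, 1, 22.9, -1.7, -1.2, 0, 0, -8.2, 1, 25.4, -2, -0.3, 0, 0, -9, 1, 26.8, -2.3, 0, 0, 0, -9.8, 1, 27.6, -2.4, 0, 0, 0, -9.8, 1],
)

```text
t: 9.12
ee_pos: [523.0, 160.9, 33.2]
tool_rot: [[0.209, 0.978, 0.0], [0.978, -0.209, -0.001], [-0.001, 0.001, -1.0]]
wrist_force: [-1.4, -4.0, 4.8]
finger_gap: 0.6
```

Run:
```python
from h import *
rows([goal(L(4,5),32.3)]);shift("pics/c4.png")
```

```text
[-0.7, -0.1, 0.9] [0.0, 0.1, -0.0]
scene [-0.28  0.58]
top [-2.2  -0.05]
```

View pics/c4.png

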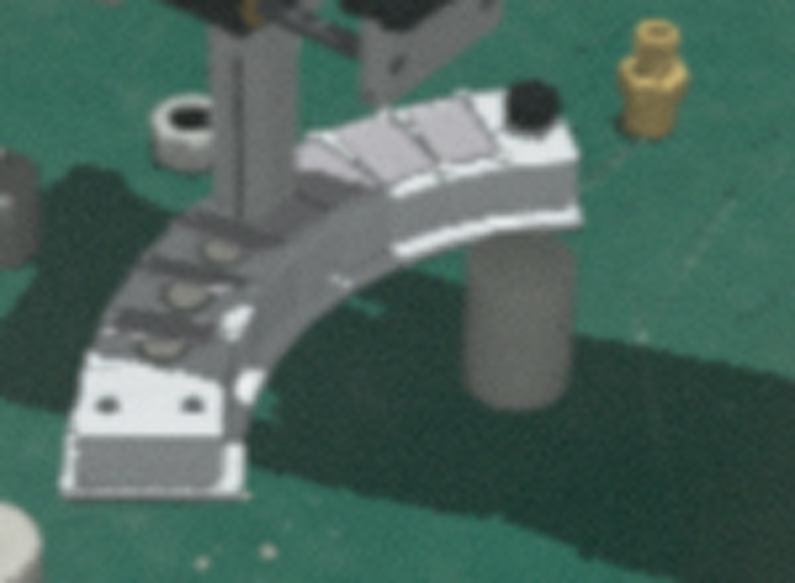

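Leaves 1–3 are flat, and the screws are still at (107,405) and (192,404), so the tray hasn't moved. The shift figures are now spoiled by the shadow. I continue.

Emit:
step_arm(
  rows=[2.5, 0, -3, 0, 0, -0.9, 1, 5, -0.1, -4.1, 0, 0, -1.8, 1, 9, -0.3, -4.1, 0, 0, -3.2, 1, 13, -0.5, -4.1, 0, 0, -4.6, 1, 16.5, -0.8, -3.6, 0, 0, -5.9, 1, 19.9, -1.2, -2.5, 0, 0, -7.1, 1, 22.9, -1.7, -1.2, 0, 0, -8.2, 1, 25.4, -2, -0.3, 0, 0, -9, 1, 26.8, -2.3, 0, 0, 0, -10, 1, 27.6, -2.4, 0, 0, 0, -10, 1],
)

```text
t: 10.48
ee_pos: [526.6, 188.6, 33.2]
tool_rot: [[0.036, 0.999, 0.001], [0.999, -0.036, -0.001], [-0.001, 0.001, -1.0]]
wrist_force: [-1.0, -4.0, 5.9]
finger_gap: 0.6
```

Emit:
step_arm(
  rows=[2.5, 0, -3, 0, 0, -0.9, 1, 5, -0.1, -4.1, 0, 0, -1.8, 1, 9, -0.3, -4.1, 0, 0, -3.2, 1, 13, -0.5, -4.1, 0, 0, -4.6, 1, 16.5, -0.8, -3.6, 0, 0, -5.9, 1, 19.9, -1.2, -2.5, 0, 0, -7.1, 1, 22.9, -1.7, -1.2, 0, 0, -8.2, 1, 25.4, -2, -0.3, 0, 0, -9, 1, 26.8, -2.3, 0, 0, 0, -10, 1, 27.8, -2.4, 0, 0, 0, -10, 1],
)

```text
t: 11.72
ee_pos: [525.3, 216.5, 33.2]
tool_rot: [[-0.138, 0.99, 0.001], [0.99, 0.138, -0.0], [-0.001, 0.001, -1.0]]
wrist_force: [-0.7, -3.5, 4.5]
finger_gap: 0.7
```

Run:
```python
from h import *
rows([goal(L(6,5),32.3)])
```

```text
[-0.5, -0.7, 0.9] [0.1, 0.0, -0.1]
```

Emit:
step_arm(
  rows=[2.5, 0, -3, 0, 0, -0.9, 1, 5, -0.1, -4.1, 0, 0, -1.8, 1, 9, -0.3, -4.1, 0, 0, -3.2, 1, 13, -0.6, -4.1, 0, 0, -4.6, 1, 16.5, -1, -3.6, 0, 0, -5.9, 1, 19.9, -1.5, -2.5, 0, 0, -7.1, 1, 22.9, -2.1, -1.2, 0, 0, -8.2, 1, 25.4, -2.6, -0.3, 0, 0, -9, 1, 26.8, -2.9, 0, 0, 0, -10, 1, 27.6, -3, 0, 0, 0, -10, 1],
)

```text
t: 12.98
ee_pos: [518.6, 243.5, 33.3]
tool_rot: [[-0.308, 0.952, 0.001], [0.952, 0.308, -0.0], [-0.001, 0.001, -1.0]]
wrist_force: [1.0, -3.2, 4.1]
finger_gap: 0.4
```

Emit:
step_arm(
  rows=[1.5, 0, 0, 0, 0, -0.5, 1, 3, 0, 0, 0, 0, -1, 1, 5, 0, 0, 0, 0, -1.8, 1, 6, -0.1, 0, 0, 0, -2, 1],
)

```text
t: 13.48
ee_pos: [516.7, 249.5, 33.2]
tool_rot: [[-0.341, 0.94, 0.001], [0.94, 0.341, -0.0], [-0.001, 0.001, -1.0]]
wrist_force: [0.6, -3.0, 4.4]
finger_gap: 0.5
```

Emit:
step_arm(
  rows=[0, 0, -5, 0, 0, 0, 1, 0, 0, -20, 0, 0, 0, 1, 0, 0, -55, 0, 0, 0, 1, 0, 0, -105, 0, 0, 0, 1, 0, 0, -150, 0, 0, 0, 1, 0, -40, -170, 0, 0, 0, 1, 0, -80, -170, 0, 0, 0, 1, 0, -120, -170, 0, 0, 0, 1, 0, -130, -170, 0, 0, 0, 1, 0, -130, -170, 0, 0, 0, 1],
)

```text
t: 14.72
ee_pos: [394.1, 205.5, 203.4]
tool_rot: [[-0.341, 0.94, 0.002], [0.94, 0.341, 0.001], [0.0, 0.002, -1.0]]
wrist_force: [-0.2, 0.2, -0.3]
finger_gap: 0.2
```

Run:
```python
from h import *
shift("pics/c5.png")
t=viewer.read_camera("top")[170:260,230:405];cv2.imwrite("pics/c6.png",cv2.resize(t[:,:,::-1],None,fx=4.5,fy=4.5,interpolation=cv2.INTER_CUBIC))
```

```text
scene [-1.11  0.56]
top [-2.63 -5.05]
```

View pics/c5.png

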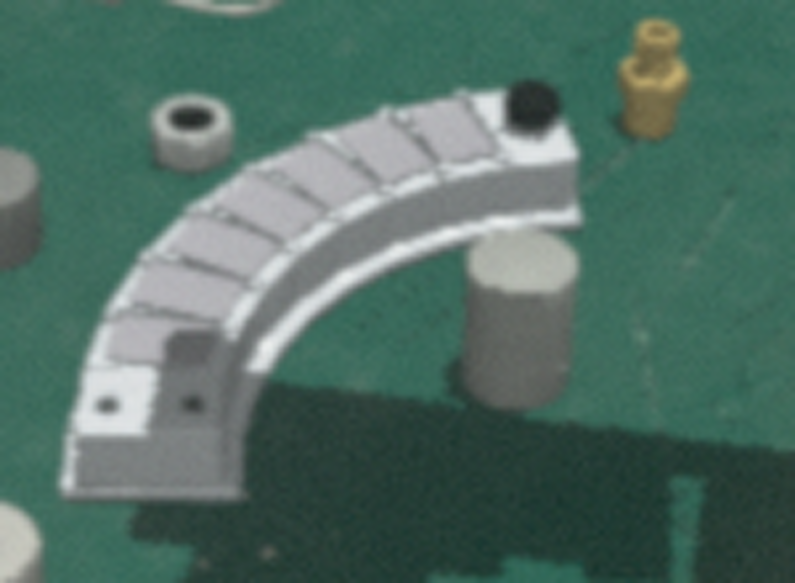

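View pics/c6.png

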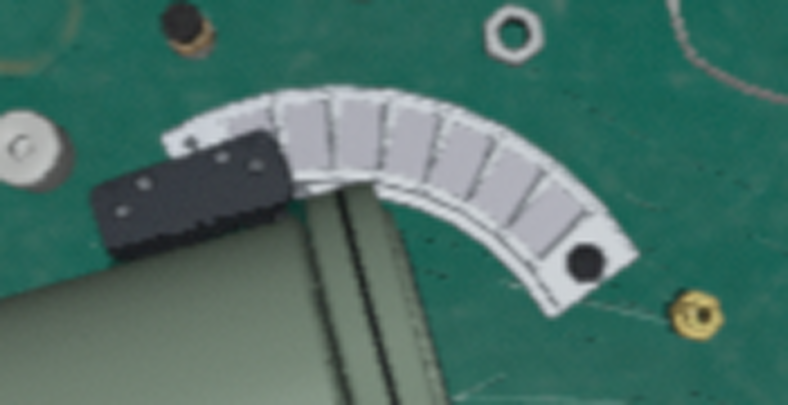

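All seven leaves lie flat. The knob (532,97), the screws (107,405) and (192,404), and the tray outline are at their first pixel positions. The neighbours I can see look unmoved, and the arm is clear at z ≈ 203, so I hand in.

```bash
python3 -c "
from cell import ticket,get_obs
print(get_obs()['t'],get_obs()['joint_vel'].round(2));print(ticket.finish_job())"
```

```text
14.875 [-0.06  0.51  0.02 -0.08  0.17 -0.05]
the job is handed in; nothing more can be done
None
```

All seven leaves are closed, and I handed the job in at about 15 s. I traced the row once with closed fingertips, from leaf 1 beside the knob to leaf 7 at the plain end. The fingers pressed each leaf with about 4–7 N and rose only about 4 mm between leaves. I finished with the fingers 170 mm above the tray.

- **Final pictures:** all seven leaves look flat. The knob, screws and tray outline are at their starting pixels, and the neighbours in view look unmoved. In the last top view the arm hid part of the plain end and the tall grey cylinder on the hollow side. That cylinder and the plain end do show in the scene view.
- **Force spike:** during leaf 1 the fingers met the hinge of leaf 2, giving about 14 N sideways and 14 N down. I backed off and added the small rise between leaves. A picture comparison right after showed no tray movement (under 0.05 px).
- **Checks that disagreed:** the two cameras differed by 3–5 mm in position, so I averaged them. From leaf 4 on, the numeric shift check gave false values because of the arm's shadow and, in the last top view, the arm itself. I judged the tray's position by eye against the knob and screws instead.

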